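# Open the twin-button stone clamp

### The arm

A 6-joint arm with a two-finger parallel gripper is mounted at the origin on a cart in front of the work surface, level with it; the furniture and walls round the work are solid. World frame = base frame: x ahead of the robot, y to its left, z up, the work surface at z = 0. Lengths are in m, angles in rad, forces in N, time in s.
With the tool pointing down it reaches from about 0.4 to 0.825 m from the base axis. Payload 7 kg.
Tool frame: the origin (TCP) lies at the very end of the fingers, on their centre line; the grasp point (between the pads) lies 19 mm behind it; z points along the fingers, y is the line along which they close (so a half turn about z gives the same grasp; the last joint's range is limited). The gripper opens to 88 mm and grips with 3 to 60 N. Pads are 19 mm wide; open, the fingers measure 130 mm over their backs; the gripper's body (78 mm by 193 mm) begins 47 mm behind the grasp point.
Start: joints at [1.529, 0.359, 0.012, 0, -1.224, -0.288], TCP at [0.219, 0.639, 0.227] pointing down, gripper open.
Joint ranges: [-3.07, 3.07], [-1.43, 2.12], [-1.02, 1.25], [-3.03, 1.67], [-3.05, -0], [-3.03, 3.03]. Speed limits (rad/s): [2.39, 2.39, 3.01, 3.14, 3.14, 3.14].

### API

Orientations are given as [roll, pitch, yaw] about the fixed x, y, z axes, in that order (R = Rz(yaw) Ry(pitch) Rx(roll)).
In Python, from station import arm gives the robot as it stands. The module is installed in compiled form; this text tells all that it offers.
- The arm moves only by the shell command python3 -m crank 'ROWS' [FORCE]. ROWS is JSON, a list of rows, each an object of numbers: "dx", "dy", "dz": the shift along the world's x, y, z in m; "twist": the turn about the world's z in degrees; "grip": the opening, from -1 (shut) to 1 (fully open). A call has exactly 5 rows; each row is the pose to reach, as a shift and turn from the pose commanded when the call began; what a row does not reach only later rows make up. A row lasts 1/12 s, in which the tool goes at most 41.7 mm and 7.16 degrees, less where a joint would pass 70% of its speed; a pose out of reach is approached as far as the arm can. A call with a gripper value outside its range is refused whole. The fingers move at their own pace and stop on an object; FORCE is the grip in N (left out, the last holds). Time passes only in rows, so rows that repeat a pose let the fingers close, or fill a call up. It gives the time, the measured TCP pose, the force, the opening and the grip force at its end, in the units of the state.
- arm.get_state(): the state, without advancing time (a new reading comes with each control period).
- arm.grab_frame(name): name is "scene" or "top" or "wrist"; returns the picture (480x640x3 uint8, red, green, blue); there is no depth.
- arm.get_calibration(name): a dict with "fx", "fy", "cx", "cy" (pixels), "cam_to_world" (4x4, takes a point from camera to world coordinates); the wrist camera has in their place "tool_from_camera" (4x4, takes a point from camera to tool coordinates, whose origin is the TCP and whose axes are the flange's). Camera axes: x right, y down, z forward; pixel columns grow to the right and rows downward; lengths in m; the calibration is good to about 2 mm. A picture is of the moment at which its call begins: read the wrist's pose just before it. get_calibration takes no time and is no camera call.
- arm.job_done(): hands the job in; it is judged then, once.
The state is a dict: "t": time; "q": joint angles; "qd": joint speeds; "joint_efforts": joint torques, N m; "eef_pos": TCP position; "ee_rot": TCP orientation; "force": force on the tool from outside, world axes, zero at the start; "moment": the same for the moment, N m; "width": finger opening in m; "gripper_force": force on a finger pad.
Only numpy, scipy, OpenCV 4.12 (cv2) and the standard library are available. Lean on these libraries where they do the work, as an engineer would, in place of code of your own. Each camera call takes 0.05 s, during which the arm holds its last target. There are 200 camera calls.

### The job

Open the bench clamp that holds the stone sample: with one fingertip on each, press its two round release buttons down together, at the same time, and keep both fully down until the sprung jaw has slowly run all the way back towards the buttons; then let go of both buttons and draw clear. Leave the stone lying in the clamp, and do not grasp, lift or shift anything around it.

Things in the scene. Friction and masses are not known exactly. Their poses are not given: they have to be found in the camera images.
- clamp: steel bench clamp bolted to the bench: base plate 255 x 120 mm (along its x, y), 12 mm thick; origin on the bench under the plate's middle; x runs from the button block (front) to the fixed rear stop, z up. The grey button block covers x = -0.125 to -0.045 and is 45 mm high, 110 mm wide; the button centres are at x = -0.085, y = +0.030 and -0.030. The steel jaw (top 44 mm high) and rear stop (42 mm) are lower than the buttons. The clamp's position and yaw vary.
- left_button_top (a point): centre of the flat top of the left release button (towards +y of the clamp): a round black push button, 26 mm across, one of two, standing side by side on the grey block at the front (-x) end of the clamp. At rest its top lies 59 mm above the bench and 14 mm above the block; the two button centres are 60 mm apart along the clamp's y
- right_button_top (a point): centre of the flat top of the right release button (towards -y of the clamp): a round black push button, 26 mm across, one of two, standing side by side on the grey block at the front (-x) end of the clamp. At rest its top lies 59 mm above the bench and 14 mm above the block; the two button centres are 60 mm apart along the clamp's y
- left_button (a joint): how far the left button is pressed down, m: 0 = up, 0.008 = fully down. A spring takes it from 1.7 N at the first touch to 5 N fully down, and returns it. Its catch clears the jaw from about 0.005 on
- right_button (a joint): how far the right button is pressed down, m: 0 = up, 0.008 = fully down. A spring takes it from 1.7 N at the first touch to 5 N fully down, and returns it. Its catch clears the jaw from about 0.005 on
- jaw (a joint): how far the jaw has run back, m: 0 = closed on the stone, 0.036 = fully open. A spring (6 N) drives it against a dashpot, so it takes about 2.5 s once both catches are clear. Either button alone holds it; if a button is let up early the jaw stops at its next tooth (12 mm apart). Fully open, it stays open by itself
- jaw_top (a point): middle of the jaw's top edge, 44 mm above the bench; the jaw is a steel bar 90 mm wide and 14 mm thick that slides along the clamp's -x (towards the buttons)
- stone_center (a point): centre of the loose reddish stone sample, 44 x 64 x 28 mm, lying on the base plate between the jaw and the rear stop
- wax_tin: round flat tin of wax with a pale lid, 67 mm across, 44 high; origin at the centre of its underside
- chisel: flat steel stone chisel, lying, 190 mm long (along its y), 28 wide, 14 high; origin at the centre of its underside
- rubbing_block: dark grey oblong rubbing stone, 26 x 68 x 22 mm; origin at the centre of its underside
- wedge: beech wedge, 32 x 85 mm, 20 high; origin at the centre of its underside
- ochre_jar: small ochre pigment jar with black lid, 53 mm across, 62 high; origin at the centre of its underside
- umber_jar: small brown pigment jar with black lid, 48 mm across, 66 high; origin at the centre of its underside

How it is judged:
By the outcome, as a careful person would: the job done as asked, in the order asked, and still so for the second after the job is handed in, with the robot touching nothing.
It also fails if it takes over 32 s, if anything falls off the work surface, if the arm or the gripper's body presses on something with over 40 N, if the wrist force passes 120 N, or if a joint passes its speed limit or range.

## Working session

There is one attempt and no reset: what is moved stays moved. The work goes in short steps, Python scripts to look and compute and a shell command to move; the robot and the scene stay as the last step left them, time stands still between calls to the robot, and variables do not carry over. Pictures are saved under pics/ and viewed, at most 10 in all, crops included, and the job is handed in when it is done.

```bash
mkdir -p pics; python3 - <<'E'
from station import arm
import cv2
s=arm.get_state();print(s)
for n in("top","scene"):
    im=arm.grab_frame(n);cv2.imwrite(f"pics/{n}0.png",im[:,:,::-1])
    print(n,arm.get_calibration(n))
E
```

```text
{'t': 0.0, 'q': array([ 1.52911389e+00,  3.59369042e-01,  1.10390771e-02, -3.43890975e-04,
       -1.22410927e+00, -2.88106001e-01]), 'qd': array([-0.00128092,  0.00076352, -0.00048028, -0.00041783,  0.00072408,
        0.00280045]), 'joint_efforts': array([-3.78606856e-04, -5.82720709e+01,  2.93044299e+01,  6.99749932e+00,
        6.73436109e-03, -1.67593330e-04]), 'eef_pos': array([0.21845893, 0.63813837, 0.22562675]), 'ee_rot': array([ 3.13992560e+00, -1.56900442e-04, -3.29905422e-01]), 'force': array([ 0.34111314, -0.0157382 ,  0.29614547]), 'moment': array([-0.01205962, -0.05529338,  0.05387859]), 'gripper_force': 0.0, 'width': 0.08757370656763963}
top {'fx': 605.3065139192736, 'fy': 605.3065139192736, 'cx': 324.8650193204908, 'cy': 242.1088256788847, 'cam_to_world': array([[-0.02985954, -0.99747969,  0.06436368,  0.49802165],
       [-0.99955108,  0.02963909, -0.00437737,  0.03611889],
       [ 0.00245865, -0.0644655 , -0.99791691,  1.46245113],
       [ 0.        ,  0.        ,  0.        ,  1.        ]])}
scene {'fx': 507.08523936331693, 'fy': 507.08523936331693, 'cx': 319.0348205679803, 'cy': 230.62925814377394, 'cam_to_world': array([[-0.87657934, -0.37011663,  0.30760745,  0.26327441],
       [-0.48111415,  0.65835013, -0.57888193,  0.59762419],
       [ 0.01174042, -0.65543023, -0.75516447,  0.81726755],
       [ 0.        ,  0.        ,  0.        ,  1.        ]])}
```

View pics/top0.png

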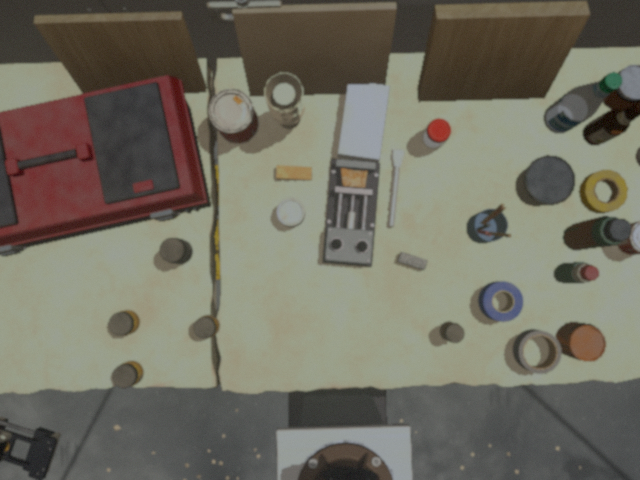

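View pics/scene0.png

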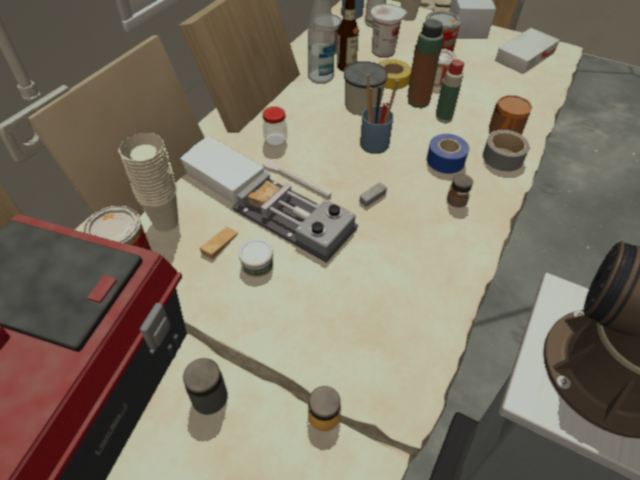

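The top view shows the clamp with its black buttons at about (336,244) and (362,245), and the jaw and stone beyond them. The scene view has the buttons at about (334,210) and (317,228). Next I measure them by dark blobs.

```bash
cat > h.py <<'E'
import numpy as np,cv2
from station import arm
def ray(c,T,u,v):
    d=T[:3,:3]@np.array([(u-c["cx"])/c["fx"],(v-c["cy"])/c["fy"],1]);return T[:3,3],d
def onplane(c,T,u,v,z):
    o,d=ray(c,T,u,v);return o+d*(z-o[2])/d[2]
def blobs(im,x0,y0,x1,y1,thr,amin,amax):
    g=cv2.cvtColor(im,cv2.COLOR_RGB2GRAY)[y0:y1,x0:x1]
    n,l,st,ce=cv2.connectedComponentsWithStats((g<thr).astype(np.uint8))
    return [(ce[i]+[x0,y0],st[i]) for i in range(1,n) if amin<st[i][4]<amax]
E
python3 - <<'E'
from h import *
for n,r in(("top",(326,234,372,258)),("scene",(300,195,350,240))):
    im=arm.grab_frame(n);c=arm.get_calibration(n)
    for thr in (40,50,60):
        for ce,st in blobs(im,*r,thr,25,300):
            print(n,thr,ce.round(1),st,onplane(c,c["cam_to_world"],*ce,0.057).round(4))
im=arm.grab_frame("top");cv2.imwrite("pics/c.png",cv2.resize(im[150:275,310:390,::-1],None,fx=4.5,fy=4.5,interpolation=cv2.INTER_CUBIC))
E
```

```text
top 60 [335.4 244. ] [ 6  7  8  7 43] [0.5835 0.0055 0.057 ]
top 60 [360.9 246.3] [32  9  7  8 40] [ 0.5764 -0.0536  0.057 ]
scene 50 [333.8 210.5] [30 11  9 10 58] [ 0.5728 -0.0482  0.057 ]
scene 50 [316.9 230.6] [13 33  9  5 30] [0.5768 0.0168 0.057 ]
scene 50 [346.3 235.7] [42 36  8  9 29] [5.197e-01 1.000e-04 5.700e-02]
scene 60 [333.7 210.3] [29 10 10 11 85] [ 0.5732 -0.0485  0.057 ]
scene 60 [316.9 228. ] [12 28 10 11 86] [0.5801 0.0108 0.057 ]
scene 60 [344.7 234. ] [37 30 13 15 98] [ 0.5245 -0.0023  0.057 ]
```

View pics/c.png

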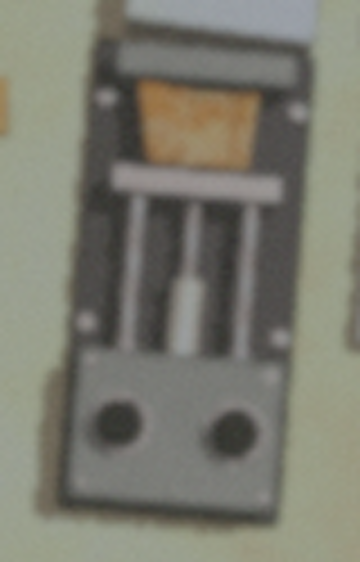

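The crop shows both buttons clearly, the jaw closed on the stone, and the clamp turned about -7°. The path lies in front of the red case, so I travel at the current height, with the fingers set for 60 mm centre spacing (opening about 39 mm).

```bash
python3 -m crank '[{"dx":0.018,"dy":-0.034,"twist":3,"grip":-0.11},{"dx":0.036,"dy":-0.068,"twist":6,"grip":-0.11},{"dx":0.054,"dy":-0.102,"twist":9,"grip":-0.11},{"dx":0.072,"dy":-0.136,"twist":12,"grip":-0.11},{"dx":0.09,"dy":-0.17,"twist":12,"grip":-0.11}]' 
python3 -m crank '[{"dx":0.018,"dy":-0.034,"grip":-0.11},{"dx":0.036,"dy":-0.068,"grip":-0.11},{"dx":0.054,"dy":-0.102,"grip":-0.11},{"dx":0.072,"dy":-0.136,"grip":-0.11},{"dx":0.09,"dy":-0.17,"grip":-0.11}]'
```

```text
invalid input at $[0]: expected keys dx, dy, dz, twist, grip
invalid input at $[0]: expected keys dx, dy, dz, twist, grip
```

```bash
python3 -m crank '[{"dx":0.018,"dy":-0.034,"dz":0,"twist":3,"grip":-0.11},{"dx":0.036,"dy":-0.068,"dz":0,"twist":6,"grip":-0.11},{"dx":0.054,"dy":-0.102,"dz":0,"twist":9,"grip":-0.11},{"dx":0.072,"dy":-0.136,"dz":0,"twist":12,"grip":-0.11},{"dx":0.09,"dy":-0.17,"dz":0,"twist":12,"grip":-0.11}]' 
python3 -m crank '[{"dx":0.018,"dy":-0.034,"dz":0,"twist":0,"grip":-0.11},{"dx":0.036,"dy":-0.068,"dz":0,"twist":0,"grip":-0.11},{"dx":0.054,"dy":-0.102,"dz":0,"twist":0,"grip":-0.11},{"dx":0.072,"dy":-0.136,"dz":0,"twist":0,"grip":-0.11},{"dx":0.09,"dy":-0.17,"dz":0,"twist":0,"grip":-0.11}]'
```

```text
t: 0.67
eef_pos: [0.309, 0.4669, 0.2265]
ee_rot: [3.142, -0.0, -0.117]
force: [0.4, -0.2, -0.1]
width: 0.0598
gripper_force: 0.0
t: 1.08
eef_pos: [0.399, 0.2968, 0.2268]
ee_rot: [-3.141, -0.0, -0.12]
force: [0.3, 0.5, 0.4]
width: 0.0393
gripper_force: 0.0
```

```bash
python3 -m crank '[{"dx":0.018,"dy":-0.033,"dz":0,"twist":0,"grip":-0.11},{"dx":0.036,"dy":-0.066,"dz":0,"twist":0,"grip":-0.11},{"dx":0.054,"dy":-0.099,"dz":0,"twist":0,"grip":-0.11},{"dx":0.072,"dy":-0.132,"dz":0,"twist":0,"grip":-0.11},{"dx":0.09,"dy":-0.165,"dz":0,"twist":0,"grip":-0.11}]' 
python3 -m crank '[{"dx":0.018,"dy":-0.031,"dz":-0.01,"twist":0,"grip":-0.11},{"dx":0.036,"dy":-0.062,"dz":-0.02,"twist":0,"grip":-0.11},{"dx":0.054,"dy":-0.093,"dz":-0.03,"twist":0,"grip":-0.11},{"dx":0.072,"dy":-0.124,"dz":-0.04,"twist":0,"grip":-0.11},{"dx":0.09,"dy":-0.156,"dz":-0.05,"twist":0,"grip":-0.11}]'
python3 - <<'E'
from h import *
s=arm.get_state();im=arm.grab_frame("wrist");cv2.imwrite("pics/w1.png",im[:,:,::-1])
np.save("w1.npy",im);print(s["eef_pos"],s["ee_rot"],s["qd"].round(3));print(arm.get_calibration("wrist"))
E
```

```text
t: 1.5
eef_pos: [0.4891, 0.1318, 0.2269]
ee_rot: [-3.141, -0.0, -0.12]
force: [1.7, 0.9, -0.0]
width: 0.0391
gripper_force: 0.0
t: 1.92
eef_pos: [0.5793, -0.0241, 0.1762]
ee_rot: [-3.141, -0.0, -0.12]
force: [0.9, 0.6, 0.7]
width: 0.0392
gripper_force: 0.0
[ 0.57929087 -0.0240644   0.17621784] [-3.14136138e+00 -4.25152597e-04 -1.20217038e-01] [-0.804  0.465  0.321  0.002  0.147  0.8  ]
{'fx': 336.06679534728045, 'fy': 336.06679534728045, 'cx': 325.9503601978574, 'cy': 238.29605966782765, 'tool_from_camera': array([[-1.03287699e-03, -9.64310534e-01, -2.64771840e-01,
         7.16155899e-02],
       [ 9.99999384e-01, -1.10384666e-03,  1.19252139e-04,
         5.16667203e-04],
       [-4.07263605e-04, -2.64771554e-01,  9.64311080e-01,
        -1.58294603e-01],
       [ 0.00000000e+00,  0.00000000e+00,  0.00000000e+00,
         1.00000000e+00]])}
```

View pics/w1.png

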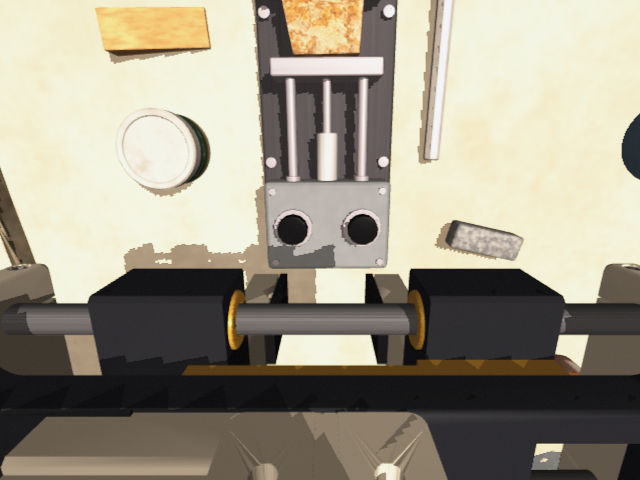

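The wrist view shows the buttons at about (293,228) and (362,228), squarely ahead of the two fingers, whose tips show at rows 275+. Now I measure at rest.

```bash
python3 - <<'E'
from h import *
from scipy.spatial.transform import Rotation as R
for k in range(3): arm.grab_frame("wrist")
s=arm.get_state();im=arm.grab_frame("wrist");c=arm.get_calibration("wrist")
T=np.eye(4);T[:3,:3]=R.from_euler("xyz",s["ee_rot"]).as_matrix();T[:3,3]=s["eef_pos"]
print(s["eef_pos"],s["ee_rot"],abs(s["qd"]).max())
W=T@c["tool_from_camera"];P=[]
for thr in (30,50):
    for ce,st in blobs(im,272,200,385,250,thr,300,1600):
        p=onplane(c,W,*ce,0.058);P.append(p);print(thr,ce,st,p.round(4),"tool",(np.linalg.inv(T)@np.r_[p,1]).round(4))
# finger tips in picture at opening 39
inv=np.linalg.inv(c["tool_from_camera"])
for y in(-.0405,-.0195,.0195,.0405):
    q=inv@[0,y,0,1];print(y,c["fx"]*q[0]/q[2]+c["cx"],c["fy"]*q[1]/q[2]+c["cy"])
E
```

```text
[ 0.57847032 -0.02361977  0.17570419] [ 3.14099607e+00  1.53285851e-03 -1.22924542e-01] 0.04049007390450428
30 [360.67517401 230.42923434] [ 76  13  30  29 431] [ 0.5773 -0.0537  0.058 ] tool [0.0027 0.0299 0.1177 1.    ]
30 [291.86189684 228.96173045] [  6  14  29  29 601] [0.5858 0.0039 0.058 ] tool [ 0.0041 -0.0282  0.1177  1.    ]
50 [292.28029197 228.28905109] [  6  13  30  31 685] [0.5863 0.0034 0.058 ] tool [ 0.0046 -0.0279  0.1177  1.    ]
50 [362.30510949 227.83649635] [ 76  13  30  30 685] [ 0.5794 -0.0553  0.058 ] tool [0.005  0.0313 0.1177 1.    ]
-0.0405 245.6407281663076 291.55122625837134
-0.0195 286.7678570166467 291.50502844642364
0.0195 363.1435859963266 291.41923613211895
0.0405 404.2672422999874 291.3730422208583
```

```bash
python3 -m crank '[{"dx":0.0035,"dy":-0.002,"dz":-0.03,"twist":0,"grip":-0.11},{"dx":0.0035,"dy":-0.002,"dz":-0.06,"twist":0,"grip":-0.11},{"dx":0.0035,"dy":-0.002,"dz":-0.09,"twist":0,"grip":-0.11},{"dx":0.0035,"dy":-0.002,"dz":-0.107,"twist":0,"grip":-0.11},{"dx":0.0035,"dy":-0.002,"dz":-0.107,"twist":0,"grip":-0.11}]' 
python3 - <<'E'
from h import *
im=arm.grab_frame("wrist");cv2.imwrite("pics/w2.png",im[:,:,::-1])
im=arm.grab_frame("scene");cv2.imwrite("pics/s2.png",cv2.resize(im[130:280,220:380,::-1],None,fx=4,fy=4,interpolation=cv2.INTER_CUBIC))
print(arm.get_state()["eef_pos"])
E
```

```text
t: 2.58
eef_pos: [0.5794, -0.0235, 0.0664]
ee_rot: [3.14, 0.005, -0.119]
force: [-0.9, -0.5, -0.2]
width: 0.039
gripper_force: 0.0
[ 0.58224947 -0.02339887  0.07030099]
```

View pics/w2.png

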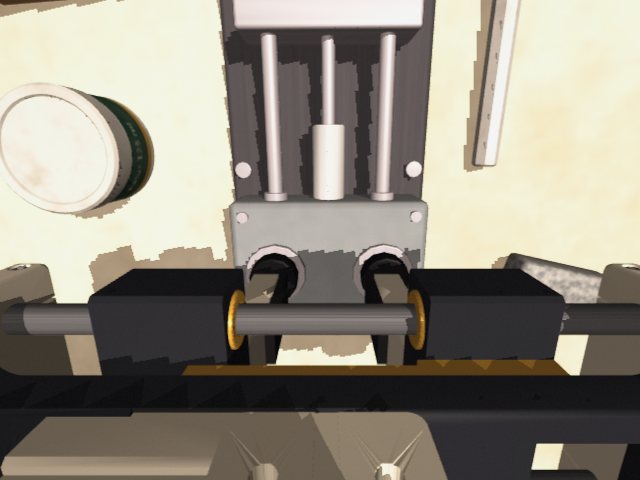

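View pics/s2.png

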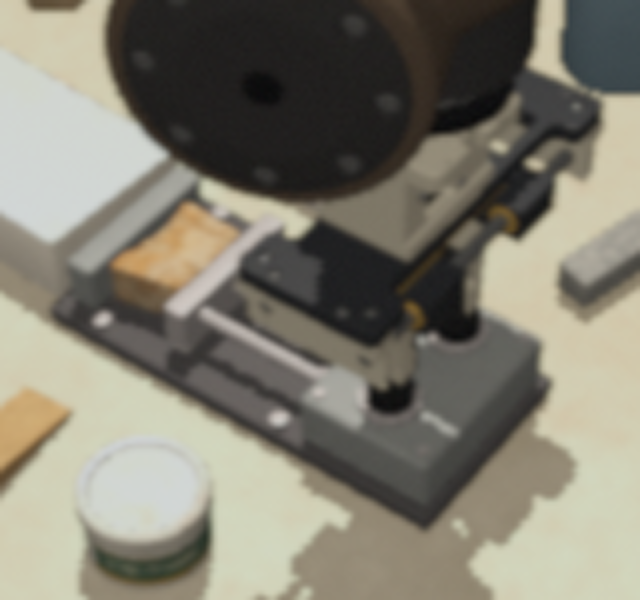

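The wrist view shows each fingertip over its button (rings at about x=275 and 382, fingers at about 266 and 384), needing about 2 mm more towards -y. The scene view confirms the fingers stand above the buttons. Now I press.

```bash
python3 -m crank '[{"dx":0,"dy":-0.002,"dz":0,"twist":0,"grip":-0.11},{"dx":0,"dy":-0.002,"dz":-0.004,"twist":0,"grip":-0.11},{"dx":0,"dy":-0.002,"dz":-0.008,"twist":0,"grip":-0.11},{"dx":0,"dy":-0.002,"dz":-0.008,"twist":0,"grip":-0.11},{"dx":0,"dy":-0.002,"dz":-0.008,"twist":0,"grip":-0.11}]'; python3 -m crank '[{"dx":0,"dy":0,"dz":-0.002,"twist":0,"grip":-0.11},{"dx":0,"dy":0,"dz":-0.004,"twist":0,"grip":-0.11},{"dx":0,"dy":0,"dz":-0.006,"twist":0,"grip":-0.11},{"dx":0,"dy":0,"dz":-0.008,"twist":0,"grip":-0.11},{"dx":0,"dy":0,"dz":-0.008,"twist":0,"grip":-0.11}]'
```

```text
t: 3.1
eef_pos: [0.5821, -0.0264, 0.0618]
ee_rot: [-3.141, -0.0, -0.12]
force: [-0.4, -0.0, 0.0]
width: 0.039
gripper_force: 0.0
t: 3.52
eef_pos: [0.5825, -0.0264, 0.0541]
ee_rot: [-3.142, -0.001, -0.12]
force: [-1.9, 1.6, 7.3]
width: 0.0395
gripper_force: 3.6
```

```bash
python3 -m crank '[{"dx":0,"dy":0,"dz":-0.001,"twist":0,"grip":-0.11},{"dx":0,"dy":0,"dz":-0.002,"twist":0,"grip":-0.11},{"dx":0,"dy":0,"dz":-0.003,"twist":0,"grip":-0.11},{"dx":0,"dy":0,"dz":-0.004,"twist":0,"grip":-0.11},{"dx":0,"dy":0,"dz":-0.004,"twist":0,"grip":-0.11}]'
```

```text
t: 3.93
eef_pos: [0.5825, -0.0264, 0.0512]
ee_rot: [3.141, -0.001, -0.12]
force: [-5.0, 0.8, 14.9]
width: 0.0393
gripper_force: 7.5
```

Force is past the 10 N of both springs, so the stops are reached. I add 1 mm of margin and hold.

```bash
H='x'; python3 -m crank '[{"dx":0,"dy":0,"dz":-0.001,"twist":0,"grip":-0.11},{"dx":0,"dy":0,"dz":-0.001,"twist":0,"grip":-0.11},{"dx":0,"dy":0,"dz":-0.001,"twist":0,"grip":-0.11},{"dx":0,"dy":0,"dz":-0.001,"twist":0,"grip":-0.11},{"dx":0,"dy":0,"dz":-0.001,"twist":0,"grip":-0.11}]'
for i in 1 2 3 4 5 6 7; do python3 -m crank '[{"dx":0,"dy":0,"dz":0,"twist":0,"grip":-0.11},{"dx":0,"dy":0,"dz":0,"twist":0,"grip":-0.11},{"dx":0,"dy":0,"dz":0,"twist":0,"grip":-0.11},{"dx":0,"dy":0,"dz":0,"twist":0,"grip":-0.11},{"dx":0,"dy":0,"dz":0,"twist":0,"grip":-0.11}]'|grep -E 'eef|force: \['; done
python3 - <<'E'
from h import *
im=arm.grab_frame("wrist");cv2.imwrite("pics/w3.png",im[:,:,::-1])
E
```

```text
t: 4.35
eef_pos: [0.5826, -0.0264, 0.0511]
ee_rot: [3.142, -0.002, -0.119]
force: [-8.1, 2.1, 23.1]
width: 0.0393
gripper_force: 11.5
eef_pos: [0.5826, -0.0264, 0.0511]
force: [-7.6, 1.7, 21.9]
eef_pos: [0.5826, -0.0264, 0.0511]
force: [-8.9, 2.7, 23.2]
eef_pos: [0.5826, -0.0264, 0.0511]
force: [-8.2, 2.2, 22.6]
eef_pos: [0.5826, -0.0264, 0.0511]
force: [-7.8, 1.4, 23.6]
eef_pos: [0.5826, -0.0264, 0.0511]
force: [-8.8, 2.3, 21.8]
eef_pos: [0.5826, -0.0264, 0.0511]
force: [-8.7, 1.7, 22.6]
eef_pos: [0.5826, -0.0264, 0.0511]
force: [-9.1, 2.5, 21.9]
```

View pics/w3.png

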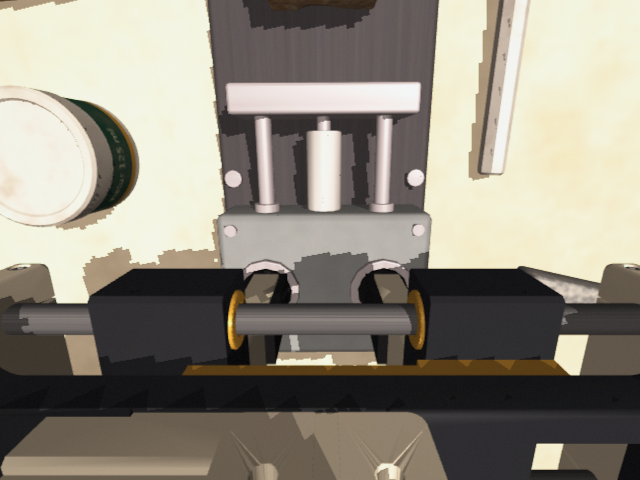

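The jaw bar, previously at the picture's top edge, now lies at rows 83-115, well back from the stone. I hold longer and check that it has stopped.

```bash
for i in 1 2 3 4; do python3 -m crank '[{"dx":0,"dy":0,"dz":0,"twist":0,"grip":-0.11},{"dx":0,"dy":0,"dz":0,"twist":0,"grip":-0.11},{"dx":0,"dy":0,"dz":0,"twist":0,"grip":-0.11},{"dx":0,"dy":0,"dz":0,"twist":0,"grip":-0.11},{"dx":0,"dy":0,"dz":0,"twist":0,"grip":-0.11}]'|grep -E '^t|force: \['; done
python3 - <<'E'
from h import *
from scipy.spatial.transform import Rotation as R
s=arm.get_state();im=arm.grab_frame("wrist");c=arm.get_calibration("wrist")
T=np.eye(4);T[:3,:3]=R.from_euler("xyz",s["ee_rot"]).as_matrix();T[:3,3]=s["eef_pos"]
W=T@c["tool_from_camera"]
for a in(cv2.imread("pics/w3.png")[:,:,::-1],im):
    col=a[60:150,270:300].mean((1,2));r=np.where(col>150)[0]+60;print(r.min(),r.max())
p=onplane(c,W,323,r.min(),.044);print("jaw rear edge, tool x",(np.linalg.inv(T)@np.r_[p,1])[:3])
E
```

```text
t: 7.73
force: [-7.8, 2.1, 22.8]
t: 8.15
force: [-7.6, 2.2, 23.8]
t: 8.57
force: [-8.6, 1.2, 22.9]
t: 8.98
force: [-7.5, 2.0, 23.4]
83 112
83 112
jaw rear edge, tool x [ 0.09916966 -0.00072341  0.00727931]
```

The jaw is stationary, about 36-39 mm back from its closed position, so it is fully open. I release straight up.

```bash
python3 -m crank '[{"dx":0,"dy":0,"dz":0.006,"twist":0,"grip":-0.11},{"dx":0,"dy":0,"dz":0.014,"twist":0,"grip":-0.11},{"dx":0,"dy":0,"dz":0.03,"twist":0,"grip":-0.11},{"dx":0,"dy":0,"dz":0.055,"twist":0,"grip":-0.11},{"dx":0,"dy":0,"dz":0.08,"twist":0,"grip":-0.11}]';python3 -m crank '[{"dx":0,"dy":0,"dz":0.025,"twist":0,"grip":-0.11},{"dx":0,"dy":0,"dz":0.05,"twist":0,"grip":-0.11},{"dx":0,"dy":0,"dz":0.05,"twist":0,"grip":-0.11},{"dx":0,"dy":0,"dz":0.05,"twist":0,"grip":-0.11},{"dx":0,"dy":0,"dz":0.05,"twist":0,"grip":-0.11}]'
python3 - <<'E'
from h import *
im=arm.grab_frame("wrist");cv2.imwrite("pics/w4.png",im[:,:,::-1])
E
```

```text
t: 9.45
eef_pos: [0.5814, -0.0266, 0.1287]
ee_rot: [3.141, 0.002, -0.121]
force: [-0.2, 1.1, -0.1]
width: 0.039
gripper_force: 0.0
t: 9.87
eef_pos: [0.5817, -0.0264, 0.1781]
ee_rot: [-3.141, 0.001, -0.121]
force: [0.4, 0.1, 0.5]
width: 0.0391
gripper_force: 0.0
```

View pics/w4.png

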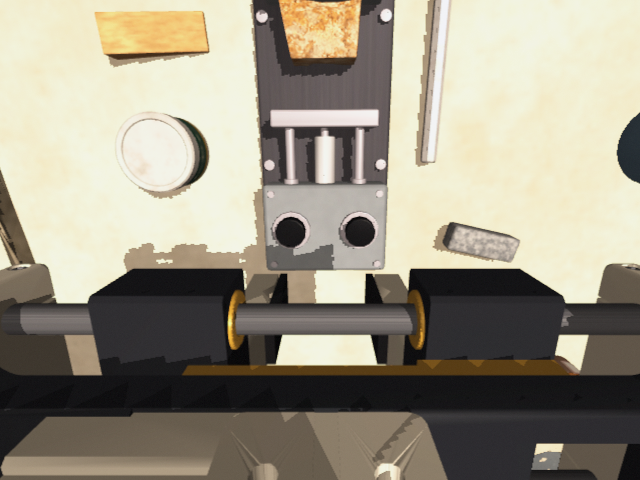

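The jaw stays open at row 118, the stone lies where it was near (320,30), both buttons are back up, and nothing around the clamp has moved.

```bash
python3 -c "
from station import arm
print(arm.job_done())"
```

```text
the job is handed in; nothing more can be done
None
```

The clamp is open: both buttons were held fully down together until the jaw had run all the way back, then released. The stone still lies in the clamp, the gripper is clear above it, and the job is handed in.

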